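Stand the fallen framed panel back up on its display ledge

ROBOT

A 7-joint arm with a two-finger parallel gripper is mounted at the origin on the work surface. World frame = base frame: x ahead of the robot, y to its left, z up, the work surface at z = 0. Lengths are in m, angles in rad, forces in N, time in s.
With the tool pointing down it reaches from about 0.425 to 0.95 m from the base axis. Payload 16.7 kg.
Tool frame: the origin (TCP) lies on the centre line of the jaws, within the pads' length; the fingertips stand 14 mm ahead of it and the grasp point (between the pads) lies 5 mm behind it; z points along the fingers, y is the line along which they close (so a half turn about z gives the same grasp; the last joint's range is limited). The gripper opens to 94 mm and grips with 3 to 60 N. Pads are 16 mm wide; open, the fingers measure 119 mm over their backs; the gripper's body (75 mm by 177 mm) begins 78 mm behind the grasp point.
Start: joints at [1.165, 0.426, 0.074, 1.606, -0.034, 1.111, -0.067], TCP at [0.171, -0.653, 0.219] pointing down, gripper open.
Joint ranges: [-2.85, 2.85], [-0.5, 2.14], [-1.23, 1.37], [0.21, 2.46], [-1.02, 4.16], [0.16, 2.05], [-2.73, 2.73]. Speed limits (rad/s): [1.89, 1.89, 2.39, 2.39, 3.01, 3.01, 3.01].

INTERFACE

Orientations are given as a unit quaternion [x, y, z, w].
In Python, from cell import manip gives the robot as it stands.
- The arm moves only by the tool move_arm, never from a script. Its argument "steps" is a list of rows, each an object with "dp": the shift along the world's x, y, z in mm, a list of three; "yaw": the turn about the world's z in units of 6 degrees (1.0 is 6 degrees). In form: [{"dp": [dx, dy, dz], "yaw": yaw}, ...]. A call has 1 to 12 rows; each row is the pose to reach, as a shift and turn from the pose commanded when the call began; what a row does not reach only later rows make up. A row lasts 1/10 s, in which the tool goes at most 50 mm and 8.59 degrees, less where a joint would pass 70% of its speed; a pose out of reach is approached as far as the arm can. A call with a gripper value outside its range is refused whole. "hand" is the closure in counts, from 0 (fully open) to 255 (shut), set as the call begins (left out, the last holds). The fingers move at their own pace and stop on an object; "newtons" is the grip in N (left out, the last holds). Time passes only in rows, so rows that repeat a pose let the fingers close. It gives the time, the measured TCP pose, the force, the opening and the grip force at its end, in the units of the state.
- manip.get_obs(): the state, without advancing time (a new reading comes with each control period).
- manip.get_image(name): name is "side" or "top" or "wrist"; returns a dict with "color" (400x640x3 uint8, red, green, blue), "z_map" (400x640 float32, m along the optical axis (not along the pixel's ray), 0 where there is no reading), "fx", "fy", "cx", "cy" (pixels), "k1" (the pictures are not rectified: a ray, as slopes to the right and down, at radius r is drawn at 1 + k1 r^2 times it, then the intrinsics apply), "R" (3x3) and "t" (3): a world point X has camera coordinates R X + t. Camera axes: x right, y down, z forward; pixel columns grow to the right and rows downward; lengths in m; the calibration is good to about 2 mm. A picture is of the moment at which its call begins.
- manip.finish_job(): hands the job in; it is judged then, once.
The state is a dict: "clock": time; "q": joint angles; "qvel": joint speeds; "effort": joint torques, N m; "position": TCP position; "ee_rot": TCP orientation; "wrist_force": force on the tool from outside, world axes, zero at the start; "wrist_torque": the same for the moment, N m; "width": opening from 0.0 (shut) to 1.0 (fully open); "grip_force": force on a finger pad.
Only numpy, scipy, OpenCV 4.12 (cv2) and the standard library are available. Lean on these libraries where they do the work, as an engineer would, in place of code of your own. Each camera call takes 0.05 s, during which the arm holds its last target. There are 200 camera calls.

TASK

The small framed panel has tipped back and leans on the rail of its display ledge. Tip it gently up off the rail, without pinching it, until it stands upright on its narrow foot by itself with nothing touching it; then slide it, still standing, along the ledge until the end of its foot touches the end stop, and leave it standing there. The frame is fragile, so never squeeze it or push it hard (20 N at most), do not let it fall over, and leave the ink jars, the cup and the stone weight where they are.

Things in the scene. Friction and masses are not known exactly. Their poses are not given: they have to be found in the camera images.
- panel: Framed panel, top-heavy: 0.4 to 0.75 kg, centre of mass about 105 mm above the foot's underside. Origin: centre of that underside; z up, y along its width, x out of the picture face. Foot 26 (x) x 202 (y) x 14 mm high; frame 18 x 200, from 14 to 115 mm high. Starts leaning back 25 degrees, its -x side on the rail. Topples if it leans over 6 degrees from upright. Breaks if pressed over 20 N.
- panel_top (a point): Centre of the top face of the panel's heavy brass header, 155 mm above the underside of the foot. The header is a bar 24 mm thick (panel x) x 190 mm wide (y) x 40 mm high, centred on the panel. At the start its lower back edge overhangs freely behind and above the rail. Let go while not quite level, the panel rocks on its foot for some seconds.
- foot_end (a point): On the panel: middle of the lower edge of the foot's end face at its +y end (101 mm from the panel's origin), the end that must touch the stop.
- ledge: Fixed display ledge on the desk. Origin: on the desk, below the line where the foot stands. Board 20 mm thick, x from -95 to +55 mm, y from -200 to +200 mm; z up. The rail runs along y behind the panel (-x); the stop is at the +y end. At the start the panel's width is parallel to the ledge's y. Friction of foot on board about 0.5 to 0.7.
- rail_mid (a point): Middle of the axis of the round steel rail (12 mm thick, 380 mm long, along the ledge's y), 56 mm behind the ledge's origin line (ledge -x) and 110 mm above the desk. The posts at its ends rise 8 mm above this axis.
- stop_face (a point): Middle of the end stop's flat face, at board level. The stop is a wood block at the ledge's +y end, 70 mm wide along x (from 30 mm behind the origin line to 40 mm before it) and 100 mm high above the board; its face looks to the ledge's -y.
- ink_a: Bystander: ink jar, 52 mm across, 75 mm high, in front of the ledge. Origin: centre of its underside.
- ink_b: Bystander: ink jar, 52 mm across, 65 mm high, in front of the ledge. Origin: centre of its underside.
- pen_cup: Bystander: clay cup, 76 mm across, 90 mm high, beyond the +y end of the ledge. Origin: centre of its underside.
- weight: Bystander: stone paperweight 60 x 100 x 25 mm, beyond the -y end of the ledge. Origin: centre of its underside.

How it is judged:
By the outcome, as a careful person would: the job done as asked, in the order asked, and still so for the second after the job is handed in, with the robot touching nothing.
It also fails if it takes over 72 s, if anything falls off the work surface, if the arm or the gripper's body presses on something with over 40 N, if the wrist force passes 120 N, or if a joint passes its speed limit or range.

## Working session

There is one attempt and no reset: what is moved stays moved. The work goes in short steps, Python scripts to look and compute and a tool call to move; the robot and the scene stay as the last step left them, time stands still between calls to the robot, and variables do not carry over. Pictures are saved under pics/ and viewed, at most 10 in all, crops included, and the job is handed in when it is done.

Besides the shell and the picture viewer there is one more tool, called after "Request:" as name(argument=value, ...), one argument or row to a line, values as JSON. move_arm: Moves the arm, as the interface text tells. Its arguments: {"type":"object","properties":{"steps":{"type":"array"},"hand":{"type":"number"},"newtons":{"type":"number"}},"required":["steps"]}

```bash
mkdir -p pics; cat > h.py <<'E'
import numpy as np, cv2
from cell import manip
def grab(n):
    im=manip.get_image(n); cv2.imwrite(f'pics/_{n}.png',im['color'][:,:,::-1]); np.save(f'pics/_{n}.npy',im,allow_pickle=True); return im
def load(n): return np.load(f'pics/_{n}.npy',allow_pickle=True).item()
def ray(im,u,v):
    K=np.array([[im['fx'],0,im['cx']],[0,im['fy'],im['cy']],[0,0,1]])
    d=cv2.undistortPoints(np.array([[[u,v]]],float),K,np.array([im['k1'],0,0,0.]))[0,0]
    R=np.array(im['R']);t=np.array(im['t'])
    return -R.T@t, R.T@np.array([d[0],d[1],1])
def onz(im,u,v,z):
    c,d=ray(im,u,v); return c+d*(z-c[2])/d[2]
def dep(im,u,v):
    c,d=ray(im,u,v); z=im['z_map'][int(round(v)),int(round(u))]; return c+d*z if z>0 else None
def cloud(im):
    vv,uu=np.mgrid[0:400,0:640]
    K=np.array([[im['fx'],0,im['cx']],[0,im['fy'],im['cy']],[0,0,1]])
    d=cv2.undistortPoints(np.stack([uu.ravel(),vv.ravel()],1)[:,None].astype(float),K,np.array([im['k1'],0,0,0.]))[:,0]
    z=im['z_map'].ravel(); P=np.c_[d*z[:,None],z]
    W=(P-np.array(im['t']))@np.array(im['R']); W[z<=0]=np.nan
    return W.reshape(400,640,3)
E
python3 - <<'E'
from h import *
o=manip.get_obs(); print({k:np.round(o[k],3) for k in ('clock','position','ee_rot','wrist_force','width')})
for n in('top','side'):
    im=grab(n); print(n,-np.array(im['R']).T@im['t'], im['k1'])
a=[cv2.imread(f'pics/_{n}.png') for n in('top','side')]
E
cp pics/_top.png pics/top0.png; cp pics/_side.png pics/side0.png
```

```text
{'clock': np.float64(0.0), 'position': array([ 0.171, -0.653,  0.219]), 'ee_rot': array([ 0.992,  0.128, -0.   , -0.001]), 'wrist_force': array([ 0.237, -0.481, -0.414]), 'width': np.float64(1.001)}
top [0.42351705 0.02810135 1.13911022] -0.028849227949886487
side [ 0.69342993 -0.8269301   0.98150663] -0.08383666944773202
```

View pics/top0.png

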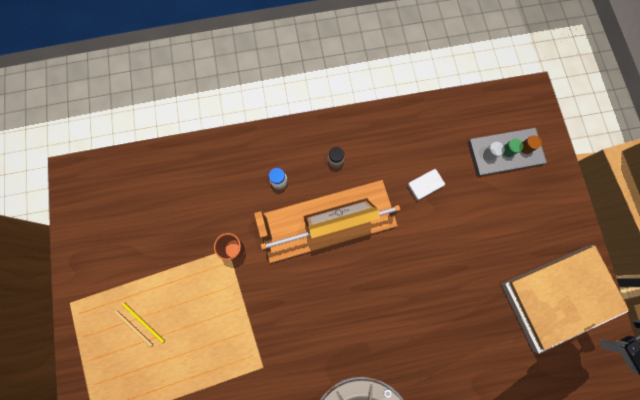

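View pics/side0.png

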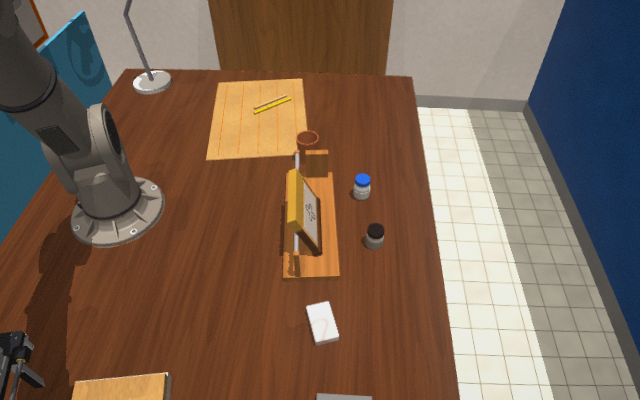

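The top view shows the ledge with the stop at its left end (262,224), the rail running (266,245)–(397,209), and the panel leaning toward the robot at (343,225). The jars are at (278,178) and (337,157), the cup at (228,246) and the weight at (427,184). Next I'll measure the ledge frame and the panel.

```bash
cat > m.py <<'E'
from h import *
im=load('top'); W=cloud(im); c=im['color'].astype(int)
hsv=cv2.cvtColor(im['color'],cv2.COLOR_RGB2HSV)
# board plane points: z~20mm
box=np.zeros((400,640),bool); box[170:275,245:410]=1
Z=W[...,2]
b=box&(abs(Z-.02)<.006)&(hsv[...,1]>90)&(hsv[...,2]>120)
n,l,s,ce=cv2.connectedComponentsWithStats(b.astype(np.uint8)); 
print('board',b.sum()); 
allb=box&(Z>.012)&(Z<.03)|(box&(Z>.03))
pts=W[allb&(Z<.03)][:,:2].astype(np.float32); print(len(pts)); print(cv2.minAreaRect(pts*1000))
s=box&(abs(Z-.12)<.006)&(W[...,1]>.12); P=W[box&(Z>.10)]
for lo,hi in((.035,.06),(.06,.09),(.09,.108),(.108,.125),(.125,.14),(.14,.16),(.16,.2)):
    m=box&(Z>lo)&(Z<hi); q=W[m]; print(lo,m.sum(), np.round(q.min(0),3) if len(q) else'', np.round(q.max(0),3) if len(q) else '')
# rail: low-saturation bright, z ~ .11-.12
r=box&(hsv[...,1]<60)&(Z>.1)&(Z<.125)
vv,uu=np.nonzero(r); print('rail px',len(uu),uu.min(),uu.max())
vx,vy,x0,y0=cv2.fitLine(np.stack([uu,vv],1).astype(np.float32),cv2.DIST_HUBER,0,.01,.01).ravel(); print(vy/vx)
a=uu.min();e=uu.max()
A=onz(im,a,y0+(a-x0)*vy/vx,.113);B=onz(im,e,y0+(e-x0)*vy/vx,.113); print('rail',A,B,np.linalg.norm(A-B),np.degrees(np.arctan2(*(A-B)[[0,1]])))
big=cv2.resize(im['color'][140:280,205:455],None,fx=3.2,fy=3.2,interpolation=cv2.INTER_CUBIC); cv2.imwrite('pics/top_crop.png',big[:,:,::-1])
E
python3 m.py
```

```text
board 4174
4304
((649.5404052734375, -47.35682678222656), (232.3239288330078, 476.0556335449219), 5.581279277801514)
0.035 335 [ 0.543 -0.212  0.035] [0.763 0.179 0.06 ]
0.06 435 [ 0.543 -0.212  0.06 ] [0.775 0.18  0.09 ]
0.09 172 [ 0.543 -0.216  0.09 ] [0.647 0.18  0.108]
0.108 649 [ 0.544 -0.216  0.108] [0.647 0.187 0.125]
0.125 68 [ 0.563 -0.148  0.125] [0.622 0.181 0.14 ]
0.14 181 [ 0.544 -0.144  0.14 ] [0.597 0.045 0.16 ]
0.16 699 [ 0.544 -0.146  0.16 ] [0.587 0.043 0.175]
rail px 368 266 395
-0.4000475
rail [0.54693329 0.16893416 0.113     ] [ 0.62487657 -0.21176088  0.113     ] 0.38859215701423977 -11.570796935726818
```

View pics/top_crop.png

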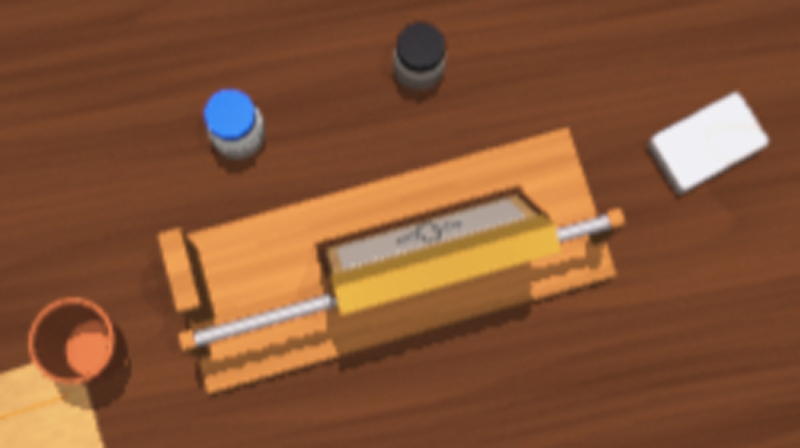

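```bash
python3 - <<'E'
from h import *
im=load('top')
P=lambda u,v,z: onz(im,205+u/3.2,140+v/3.2,z)
def L(n,a,b,z):
    A=P(*a,z);B=P(*b,z);d=A-B;print(n,A.round(4),B.round(4),'len',round(np.linalg.norm(d),4),'yaw',np.degrees(np.arctan2(-d[0],d[1])).round(2))
L('posts',(187,341),(616,217),.118)
L('railtop',(200,338),(608,222),.116)
L('front',(193,236),(568,129),.02)
L('back',(208,392),(613,275),.02)
L('right',(568,129),(613,275),.02)
L('stoptopface',(182,229),(199,305),.12)
hz=.02+.155*np.cos(np.radians(25))
L('panel top back edge',(339,313),(557,249),.02+.155*np.cos(np.radians(25))-.012*np.sin(np.radians(25)))
L('panel top front edge',(329,275),(550,218),.02+.155*np.cos(np.radians(25))+.012*np.sin(np.radians(25)))
# sideview jars etc. heights
for n,(u,v),z in(('ink_a?',(230,113),.07),('ink_b?',(421,45),.07),('cup',(72,340),.09)): print(n,P(u,v,z).round(3))
# depth-based rail
W=cloud(im)
for u in (275,285,295,303): 
    col=W[225:250,u]; i=np.nanargmax(np.where(abs(col[:,2]-.115)<.01,col[:,2],np.nan)); print(u,225+i,col[i].round(4))
E
```

```text
posts [0.5475 0.1752 0.118 ] [ 0.5865 -0.2094  0.118 ] len 0.3865 yaw 5.79
railtop [0.5483 0.1641 0.116 ] [ 0.5838 -0.202   0.116 ] len 0.3678 yaw 5.54
front [0.6574 0.1687 0.02  ] [ 0.6957 -0.2055  0.02  ] len 0.3762 yaw 5.86
back [0.509  0.1772 0.02  ] [ 0.548 -0.217  0.02 ] len 0.3961 yaw 5.64
right [ 0.6957 -0.2055  0.02  ] [ 0.548 -0.217  0.02 ] len 0.1482 yaw -85.54
stoptopface [0.6443 0.1646 0.12  ] [0.576  0.1601 0.12  ] len 0.0685 yaw -86.21
panel top back edge [0.5431 0.0425 0.1554] [ 0.5629 -0.1461  0.1554] len 0.1896 yaw 5.99
panel top front edge [0.5743 0.045  0.1655] [ 0.5881 -0.1441  0.1655] len 0.1895 yaw 4.17
ink_a? [0.756 0.111 0.07 ]
ink_b? [ 0.789 -0.076  0.07 ]
cup [0.57  0.279 0.09 ]
275 242 [0.5544 0.1423 0.1157]
285 240 [0.5549 0.1144 0.1155]
295 237 [0.5575 0.0856 0.1206]
303 234 [0.5623 0.0628 0.1157]
```

The measured ledge frame agrees with itself:

| Quantity | Value |
|---|---|
| Yaw | about 5.7° |
| Origin | about (0.623, -0.0115) |
| Stop face | ledge y about 0.174 |
| Panel centre | ledge y about -0.033 |
| Panel slide needed | about 106 mm |

The plan is to straddle the header loosely with one finger behind and one as a guard in front. Then I tip it up, narrow the guard, and release. Last, I push on the frame's -y end.

Request:
move_arm(
  steps=[
    {"dp": [100, 150, 70], "yaw": 3},
    {"dp": [399, 603, 70], "yaw": 13.5},
    {"dp": [399, 603, 70], "yaw": 13.5},
    {"dp": [399, 603, 70], "yaw": 13.5},
    {"dp": [399, 603, 70], "yaw": 13.5},
    {"dp": [399, 603, 70], "yaw": 13.5},
    {"dp": [399, 603, 70], "yaw": 13.5},
    {"dp": [399, 603, 70], "yaw": 13.5},
    {"dp": [399, 603, 70], "yaw": 13.5},
    {"dp": [399, 603, 70], "yaw": 13.5},
    {"dp": [399, 603, 70], "yaw": 13.5},
    {"dp": [399, 603, 70], "yaw": 13.5},
  ],
  hand=75,
  newtons=3,
)

```text
clock: 1.3
position: [0.4997, -0.1551, 0.2798]
ee_rot: [0.671, 0.741, -0.0, 0.0]
wrist_force: [0.7, -1.2, -0.4]
width: 0.706
grip_force: 0.0
```

Request:
move_arm(
  steps=[
    {"dp": [34, 51, -5], "yaw": 0},
    {"dp": [68, 102, -20], "yaw": 0},
    {"dp": [68, 102, -30], "yaw": 0},
    {"dp": [68, 102, -30], "yaw": 0},
    {"dp": [68, 102, -30], "yaw": 0},
  ],
)

```text
clock: 1.8
position: [0.5668, -0.0547, 0.2491]
ee_rot: [0.671, 0.741, -0.0, -0.001]
wrist_force: [0.7, -0.8, 0.6]
width: 0.704
grip_force: 0.0
```

```bash
python3 - <<'E'
from h import *
o=manip.get_obs(); print(o['position'],o['width'],o['wrist_force'])
im=grab('wrist'); s=grab('side')
a=im['color'][:,:,::-1]; b=cv2.resize(s['color'][120:300,220:400,::-1],(400,400))
cv2.imwrite('pics/v1.png',cv2.resize(np.hstack([a,b]),(800,308)))
E
```

```text
[ 0.56681821 -0.05471101  0.24907506] 0.7044828505220215 [ 0.66521674 -0.81463638  0.59029619]
```

View pics/v1.png

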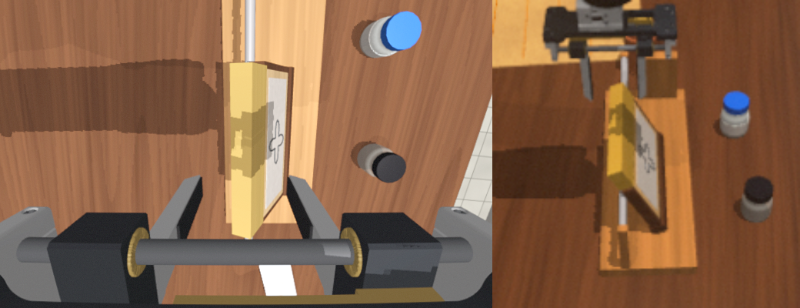

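The wrist view shows the header bar (230–265, 62–238) between the fingertips at (190,180) and (292,180), and the side view shows the gripper above it. I'll check the header's position from the wrist depth map.

```bash
cat > pan.py <<'E'
from h import *
O=np.array([.623,-.0115]); th=np.radians(5.7); LX=np.array([np.cos(th),np.sin(th)]); LY=np.array([-np.sin(th),np.cos(th)])
def led(p): d=np.asarray(p)[...,:2]-O; return np.stack([d@LX,d@LY],-1)
def world(x,y): return O+x*LX+y*LY
def header(im,lo=.128,hi=.18):
    W=cloud(im); hsv=cv2.cvtColor(im['color'],cv2.COLOR_RGB2HSV)
    m=(W[...,2]>lo)&(W[...,2]<hi)&(hsv[...,0]>17)&(hsv[...,0]<30)&(hsv[...,1]>90)
    m=cv2.erode(m.astype(np.uint8),np.ones((2,2)))>0
    p=W[m]; l=led(p); return np.c_[l,p[:,2]]
def rep(im):
    q=header(im)*1000
    print('n',len(q),'pct x,y,z',np.percentile(q,[1,50,99],axis=0).round(1).tolist())
if __name__=='__main__':
    import sys
    o=manip.get_obs(); print('clk',o['clock'],'tcp led',(led(o['position'])*1000).round(1),o['position'].round(4),'w',round(o['width']*94,1),'F',o['wrist_force'].round(1))
    for n in sys.argv[1:]: print(n); rep(grab(n))
E
python3 pan.py wrist side
```

```text
clk 1.9 tcp led [-60.3 -38.7] [ 0.5668 -0.056   0.2499] w 66.7 F [ 0.6 -1.  -0.3]
wrist
n 9428 pct x,y,z [[-74.2, -126.3, 135.6], [-57.0, -20.5, 164.6], [-37.1, 58.5, 171.7]]
side
n 775 pct x,y,z [[-73.0, -133.2, 132.9], [-54.1, -58.5, 161.6], [-38.3, 50.2, 171.2]]
```

The header spans ledge x -76 to -37 and is centred at ledge y -34, as predicted. The fingers clear it, so I'm descending.

Request:
move_arm(
  steps=[
    {"dp": [1, 4, -30], "yaw": 0},
    {"dp": [1, 4, -55], "yaw": 0},
    {"dp": [1, 4, -75], "yaw": 0},
    {"dp": [1, 4, -90], "yaw": 0},
    {"dp": [1, 4, -100], "yaw": 0},
    {"dp": [1, 4, -100], "yaw": 0},
    {"dp": [1, 4, -100], "yaw": 0},
  ],
)

```text
clock: 2.7
position: [0.5685, -0.051, 0.1503]
ee_rot: [0.671, 0.741, 0.0, 0.0]
wrist_force: [-1.2, -0.7, -0.1]
width: 0.706
grip_force: 0.0
```

```bash
python3 pan.py
```

```text
clk 2.7 tcp led [-58.2 -33.9] [ 0.5685 -0.051   0.1503] w 66.4 F [-1.2 -0.7 -0.1]
```

Request:
move_arm(
  steps=[
    {"dp": [1, 0, 0], "yaw": 0},
    {"dp": [1, 0, 0], "yaw": 0},
    {"dp": [1, 0, 0], "yaw": 0},
    {"dp": [1, 0, 0], "yaw": 0},
  ],
  hand=122,
)

```text
clock: 3.1
position: [0.5692, -0.0508, 0.1499]
ee_rot: [0.671, 0.741, 0.0, 0.0]
wrist_force: [-0.5, -0.1, 0.8]
width: 0.523
grip_force: 0.0
```

```bash
python3 pan.py wrist
```

```text
clk 3.1 tcp led [-57.4 -33.8] [ 0.5692 -0.0508  0.1499] w 49.2 F [-0.5 -0.1  0.8]
wrist
n 18757 pct x,y,z [[-74.4, -115.8, 136.1], [-57.4, -0.4, 164.8], [-37.2, 59.2, 171.6]]
```

Request:
move_arm(
  steps=[
    {"dp": [2, 0.2, 0], "yaw": 0},
    {"dp": [4, 0.4, 0], "yaw": 0},
    {"dp": [5, 0.5, 0], "yaw": 0},
    {"dp": [6, 0.6, 0], "yaw": 0},
    {"dp": [7, 0.7, 0], "yaw": 0},
    {"dp": [8, 0.8, 0], "yaw": 0},
    {"dp": [9, 0.9, 0], "yaw": 0},
    {"dp": [10, 1, 0], "yaw": 0},
    {"dp": [11, 1.1, 0], "yaw": 0},
    {"dp": [12, 1.2, 0], "yaw": 0},
    {"dp": [12, 1.2, 0], "yaw": 0},
    {"dp": [12, 1.2, 0], "yaw": 0},
  ],
)

```text
clock: 4.35
position: [0.5811, -0.0496, 0.1496]
ee_rot: [0.671, 0.741, -0.0, -0.0]
wrist_force: [-1.4, 0.2, 1.1]
width: 0.521
grip_force: 0.6
```

```bash
python3 pan.py wrist
```

```text
clk 4.35 tcp led [-45.5 -33.8] [ 0.5811 -0.0496  0.1496] w 48.9 F [-1.4  0.2  1.1]
wrist
n 19153 pct x,y,z [[-69.5, -115.0, 136.5], [-51.9, 0.3, 166.5], [-33.1, 59.3, 172.9]]
```

Contact is at about 2 N and the panel is tipping as predicted. Continuing.

Request:
move_arm(
  steps=[
    {"dp": [2, 0.2, 0], "yaw": 0},
    {"dp": [4, 0.4, 0], "yaw": 0},
    {"dp": [6, 0.6, 0], "yaw": 0},
    {"dp": [8, 0.8, 0], "yaw": 0},
    {"dp": [10, 1, 0], "yaw": 0},
    {"dp": [12, 1.2, 0], "yaw": 0},
    {"dp": [14, 1.4, 0], "yaw": 0},
    {"dp": [16, 1.6, 0], "yaw": 0},
    {"dp": [18, 1.8, 0], "yaw": 0},
    {"dp": [20, 2, 0], "yaw": 0},
    {"dp": [20, 2, 0], "yaw": 0},
  ],
)

```text
clock: 5.5
position: [0.6014, -0.0475, 0.1496]
ee_rot: [0.671, 0.741, 0.0, -0.0]
wrist_force: [-0.4, -0.2, -1.4]
width: 0.521
grip_force: 0.2
```

```bash
python3 pan.py wrist
```

```text
clk 5.5 tcp led [-25.1 -33.7] [ 0.6014 -0.0475  0.1496] w 48.9 F [-0.4 -0.2 -1.4]
wrist
n 17885 pct x,y,z [[-49.0, -109.1, 139.6], [-33.5, 2.7, 172.6], [-17.0, 59.3, 176.9]]
```

Request:
move_arm(
  steps=[
    {"dp": [-1, -0.1, 0], "yaw": 0},
    {"dp": [-2, -0.2, 0], "yaw": 0},
    {"dp": [-2, -0.2, 0], "yaw": 0},
  ],
  hand=135,
)

```text
clock: 5.85
position: [0.5989, -0.0479, 0.1496]
ee_rot: [0.671, 0.741, -0.0, -0.0]
wrist_force: [-1.1, -0.7, -1.0]
width: 0.471
grip_force: 0.2
```

Request:
move_arm(
  steps=[
    {"dp": [-1, -0.1, 0], "yaw": 0},
    {"dp": [-2, -0.2, 0], "yaw": 0},
    {"dp": [-2, -0.2, 0], "yaw": 0},
  ],
  hand=148,
)

```text
clock: 6.15
position: [0.597, -0.0481, 0.1496]
ee_rot: [0.671, 0.741, -0.0, -0.0]
wrist_force: [-0.4, -0.6, -0.5]
width: 0.422
grip_force: 0.2
```

Request:
move_arm(
  steps=[
    {"dp": [1, 0.1, 0], "yaw": 0},
    {"dp": [2, 0.2, 0], "yaw": 0},
    {"dp": [3, 0.3, 0], "yaw": 0},
    {"dp": [4, 0.4, 0], "yaw": 0},
    {"dp": [4, 0.4, 0], "yaw": 0},
  ],
  hand=153,
)

```text
clock: 6.65
position: [0.6013, -0.0476, 0.1496]
ee_rot: [0.671, 0.741, 0.0, -0.0]
wrist_force: [-0.3, 0.7, 0.2]
width: 0.4
grip_force: 0.2
```

```bash
python3 pan.py wrist
```

```text
clk 6.65 tcp led [-25.2 -33.7] [ 0.6013 -0.0476  0.1496] w 37.6 F [-0.3  0.7  0.2]
wrist
n 16858 pct x,y,z [[-43.4, -105.4, 141.1], [-29.1, 3.5, 173.8], [-12.8, 59.4, 177.4]]
```

Request:
move_arm(
  steps=[
    {"dp": [1, 0.1, 0], "yaw": 0},
    {"dp": [2, 0.2, 0], "yaw": 0},
    {"dp": [3, 0.3, 0], "yaw": 0},
    {"dp": [4, 0.4, 0], "yaw": 0},
    {"dp": [5, 0.5, 0], "yaw": 0},
    {"dp": [6, 0.6, 0], "yaw": 0},
    {"dp": [6, 0.6, 0], "yaw": 0},
  ],
  hand=158,
)

```text
clock: 7.4
position: [0.6072, -0.047, 0.1496]
ee_rot: [0.671, 0.741, 0.0, -0.0]
wrist_force: [-0.6, -0.0, -0.1]
width: 0.38
grip_force: 0.1
```

```bash
python3 pan.py wrist
```

```text
clk 7.4 tcp led [-19.2 -33.7] [ 0.6072 -0.047   0.1496] w 35.7 F [-0.6 -0.  -0.1]
wrist
n 16290 pct x,y,z [[-36.6, -101.9, 141.8], [-23.0, 3.8, 174.8], [-7.4, 59.4, 177.8]]
```

Request:
move_arm(
  steps=[
    {"dp": [0, 0, 0], "yaw": 0},
    {"dp": [1, 0.1, 0], "yaw": 0},
    {"dp": [2, 0.2, 0], "yaw": 0},
    {"dp": [3, 0.3, 0], "yaw": 0},
    {"dp": [4, 0.4, 0], "yaw": 0},
    {"dp": [5, 0.5, 0], "yaw": 0},
    {"dp": [6, 0.6, 0], "yaw": 0},
    {"dp": [7, 0.7, 0], "yaw": 0},
    {"dp": [8, 0.8, 0], "yaw": 0},
    {"dp": [9, 0.9, 0], "yaw": 0},
    {"dp": [10, 1, 0], "yaw": 0},
    {"dp": [10, 1, 0], "yaw": 0},
  ],
  hand=165,
)

```text
clock: 8.65
position: [0.6173, -0.046, 0.1496]
ee_rot: [0.671, 0.741, 0.0, -0.0]
wrist_force: [-0.9, -1.0, -0.8]
width: 0.352
grip_force: 0.0
```

```bash
python3 pan.py wrist
```

```text
clk 8.65 tcp led [ -9.1 -33.7] [ 0.6173 -0.046   0.1496] w 33.1 F [-0.9 -1.  -0.8]
wrist
n 14164 pct x,y,z [[-18.6, -98.1, 174.1], [-6.9, 4.5, 175.8], [4.5, 59.4, 177.5]]
```

The panel has passed balance and is resting softly against the front guard finger. I'll ease it to upright.

Request:
move_arm(
  steps=[
    {"dp": [0.5, 0, 0], "yaw": 0},
    {"dp": [1, 0.1, 0], "yaw": 0},
    {"dp": [1.5, 0.1, 0], "yaw": 0},
    {"dp": [2, 0.2, 0], "yaw": 0},
    {"dp": [2.5, 0.2, 0], "yaw": 0},
    {"dp": [3, 0.3, 0], "yaw": 0},
    {"dp": [3.5, 0.3, 0], "yaw": 0},
    {"dp": [4, 0.4, 0], "yaw": 0},
    {"dp": [4.5, 0.4, 0], "yaw": 0},
    {"dp": [5, 0.5, 0], "yaw": 0},
    {"dp": [5.5, 0.5, 0], "yaw": 0},
    {"dp": [6, 0.6, 0], "yaw": 0},
  ],
)

```text
clock: 9.9
position: [0.6232, -0.0454, 0.1496]
ee_rot: [0.671, 0.741, -0.0, -0.0]
wrist_force: [-0.2, 0.0, 1.2]
width: 0.352
grip_force: 0.2
```

```bash
python3 pan.py wrist
```

```text
clk 9.9 tcp led [ -3.2 -33.8] [ 0.6232 -0.0454  0.1496] w 33.1 F [-0.2  0.   1.2]
wrist
n 14136 pct x,y,z [[-10.6, -98.5, 174.0], [1.0, 4.3, 175.4], [12.6, 59.3, 176.8]]
```

Request:
move_arm(
  steps=[
    {"dp": [0.5, 0, 0], "yaw": 0},
    {"dp": [1, 0.1, 0], "yaw": 0},
    {"dp": [1.5, 0.1, 0], "yaw": 0},
    {"dp": [2, 0.2, 0], "yaw": 0},
    {"dp": [2.5, 0.2, 0], "yaw": 0},
    {"dp": [3, 0.3, 0], "yaw": 0},
    {"dp": [3, 0.3, 0], "yaw": 0},
    {"dp": [3, 0.3, 0], "yaw": 0},
  ],
)

```text
clock: 10.75
position: [0.6261, -0.0451, 0.1496]
ee_rot: [0.671, 0.741, -0.0, -0.0]
wrist_force: [0.3, -0.0, 0.1]
width: 0.35
grip_force: 0.0
```

```bash
python3 pan.py wrist
```

```text
clk 10.75 tcp led [ -0.3 -33.8] [ 0.6261 -0.0451  0.1496] w 32.9 F [ 0.3 -0.   0.1]
wrist
n 14146 pct x,y,z [[-9.1, -98.5, 173.8], [2.5, 4.4, 175.3], [14.1, 59.3, 176.7]]
```

Request:
move_arm(
  steps=[
    {"dp": [2, 0.2, 0], "yaw": 0},
    {"dp": [2, 0.2, 0], "yaw": 0},
    {"dp": [2, 0.2, 0], "yaw": 0},
    {"dp": [2, 0.2, 0], "yaw": 0},
    {"dp": [2, 0.2, 0], "yaw": 0},
    {"dp": [2, 0.2, 0], "yaw": 0},
    {"dp": [2, 0.2, 0], "yaw": 0},
    {"dp": [2, 0.2, 0], "yaw": 0},
    {"dp": [2, 0.2, 0], "yaw": 0},
    {"dp": [2, 0.2, 0], "yaw": 0},
  ],
  hand=155,
)

```text
clock: 11.8
position: [0.6281, -0.0449, 0.1496]
ee_rot: [0.671, 0.741, 0.0, -0.0]
wrist_force: [0.5, 0.1, -0.4]
width: 0.392
grip_force: 0.0
```

```bash
cat >> pan.py <<'E'
    q=header(load('wrist'),.165)*1000; A=np.c_[q[:,:2],np.ones(len(q))]
    s=np.linalg.lstsq(A,q[:,2],rcond=None)[0]; print('tilt deg x,y',np.degrees(s[:2]).round(2))
E
python3 pan.py wrist; python3 pan.py wrist
```

```text
clk 11.8 tcp led [  1.8 -33.8] [ 0.6281 -0.0449  0.1496] w 36.8 F [ 0.5  0.1 -0.4]
wrist
n 14149 pct x,y,z [[-9.1, -98.5, 173.9], [2.3, 4.4, 175.3], [14.0, 59.3, 176.7]]
tilt deg x,y [0.07 0.02]
clk 11.85 tcp led [  1.8 -33.8] [ 0.6281 -0.0449  0.1496] w 36.9 F [0.2 0.  0.2]
wrist
n 14122 pct x,y,z [[-9.1, -98.7, 173.9], [2.7, 4.2, 175.3], [14.0, 59.3, 176.7]]
tilt deg x,y [-0.05  0.02]
```

The panel is standing free and level, with tilt under 0.1° and no contact. I'll open a little, lift out and go round to the -y end.

Request:
move_arm(
  steps=[
    {"dp": [0, 0, 0], "yaw": 0},
    {"dp": [0, 0, 0], "yaw": 0},
    {"dp": [0, 0, 5], "yaw": 0},
    {"dp": [0, 0, 15], "yaw": 0},
    {"dp": [0, 0, 30], "yaw": 0},
    {"dp": [0, 0, 50], "yaw": 0},
    {"dp": [0, 0, 70], "yaw": 0},
    {"dp": [0, 0, 90], "yaw": 0},
    {"dp": [0, 0, 100], "yaw": 0},
    {"dp": [0, 0, 100], "yaw": 0},
  ],
  hand=125,
)

```text
clock: 12.9
position: [0.6289, -0.0449, 0.2517]
ee_rot: [0.671, 0.741, 0.001, 0.001]
wrist_force: [-0.2, 0.1, 0.7]
width: 0.507
grip_force: 0.0
```

Request:
move_arm(
  steps=[
    {"dp": [3.5, -35, 0], "yaw": 0},
    {"dp": [7, -70, 0], "yaw": 0},
    {"dp": [10.5, -105, 0], "yaw": 0},
    {"dp": [13.9, -139, 0], "yaw": 0},
    {"dp": [13.9, -139, 0], "yaw": 0},
    {"dp": [13.9, -139, 0], "yaw": 0},
  ],
  hand=255,
)

```text
clock: 13.5
position: [0.6415, -0.1844, 0.2486]
ee_rot: [0.672, 0.741, -0.0, -0.001]
wrist_force: [-0.2, 2.1, -0.7]
width: 0.036
grip_force: 0.0
```

```bash
python3 pan.py top wrist; python3 - <<'E'
from pan import *
s=load('top'); q=header(s,.165)*1000; c=cv2.minAreaRect(q[:,:2].astype(np.float32)); print(c)
E
```

```text
clk 13.5 tcp led [   1.3 -173.9] [ 0.6415 -0.1844  0.2486] w 3.4 F [-0.2  2.1 -0.7]
top
n 705 pct x,y,z [[-9.5, -125.3, 137.1], [-2.3, -34.2, 174.8], [11.4, 57.4, 178.8]]
wrist
n 5120 pct x,y,z [[-9.0, -128.7, 173.6], [2.4, -72.0, 175.3], [13.9, -24.1, 176.9]]
tilt deg x,y [-0.12 -0.06]
((1.1979265213012695, -35.78569793701172), (186.440185546875, 21.554670333862305), 89.93006896972656)
```

Request:
move_arm(
  steps=[
    {"dp": [1, 0, -40], "yaw": 0},
    {"dp": [1, 0, -80], "yaw": 0},
    {"dp": [1, 0, -115], "yaw": 0},
    {"dp": [1, 0, -140], "yaw": 0},
    {"dp": [1, 0, -147], "yaw": 0},
    {"dp": [1, 0, -147], "yaw": 0},
    {"dp": [1, 0, -147], "yaw": 0},
  ],
)

```text
clock: 14.3
position: [0.6439, -0.1834, 0.1041]
ee_rot: [0.671, 0.741, 0.0, 0.001]
wrist_force: [-0.3, -0.8, 1.0]
width: 0.004
grip_force: 0.0
```

Request:
move_arm(
  steps=[
    {"dp": [-0.5, 5, 0], "yaw": 0},
    {"dp": [-1, 10, 0], "yaw": 0},
    {"dp": [-1.5, 15, 0], "yaw": 0},
    {"dp": [-1.8, 18, 0], "yaw": 0},
    {"dp": [-1.8, 18, 0], "yaw": 0},
  ],
)

```text
clock: 14.8
position: [0.6413, -0.1652, 0.1029]
ee_rot: [0.671, 0.741, 0.0, 0.0]
wrist_force: [0.1, 0.3, 0.7]
width: 0.001
grip_force: 0.0
```

```bash
python3 pan.py wrist; python3 - <<'E'
from h import *
s=grab('side'); w=load('wrist')['color'][:,:,::-1]; b=cv2.resize(s['color'][120:300,220:400,::-1],(400,400))
cv2.imwrite('pics/v2.png',cv2.resize(np.hstack([w,b]),(800,308)))
E
```

```text
clk 14.8 tcp led [   3.  -154.7] [ 0.6413 -0.1652  0.1029] w 0.1 F [0.1 0.3 0.7]
wrist
n 22102 pct x,y,z [[-9.3, -128.3, 173.8], [2.3, -83.6, 175.3], [14.0, -50.8, 176.8]]
tilt deg x,y [ 0.03 -0.  ]
```

View pics/v2.png

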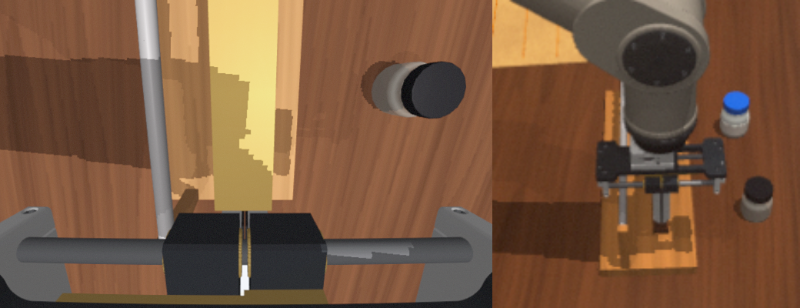

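The wrist view shows the closed fingers at (245,240), centred behind the header's end at (243,205). Nothing else is near, so I'll approach to contact slowly.

Request:
move_arm(
  steps=[
    {"dp": [-0.8, 2, 0], "yaw": 0},
    {"dp": [-1, 4, 0], "yaw": 0},
    {"dp": [-1.2, 6, 0], "yaw": 0},
    {"dp": [-1.4, 8, 0], "yaw": 0},
    {"dp": [-1.6, 10, 0], "yaw": 0},
    {"dp": [-1.7, 11, 0], "yaw": 0},
    {"dp": [-1.8, 12, 0], "yaw": 0},
    {"dp": [-1.9, 13, 0], "yaw": 0},
    {"dp": [-2, 14, 0], "yaw": 0},
    {"dp": [-2.1, 15, 0], "yaw": 0},
    {"dp": [-2.2, 16, 0], "yaw": 0},
    {"dp": [-2.2, 16, 0], "yaw": 0},
  ],
)

```text
clock: 16.1
position: [0.639, -0.1497, 0.1027]
ee_rot: [0.671, 0.741, 0.0, -0.0]
wrist_force: [0.9, -2.6, 1.1]
width: 0.005
grip_force: 1.0
```

```bash
python3 pan.py wrist
```

```text
clk 16.1 tcp led [   2.2 -139.2] [ 0.639  -0.1497  0.1027] w 0.4 F [ 0.9 -2.6  1.1]
wrist
n 22577 pct x,y,z [[-9.3, -115.5, 173.9], [2.2, -68.6, 175.3], [13.9, -35.3, 176.8]]
tilt deg x,y [-0.01 -0.01]
```

Request:
move_arm(
  steps=[
    {"dp": [-0.2, 2, 0], "yaw": 0},
    {"dp": [-0.4, 4, 0], "yaw": 0},
    {"dp": [-0.6, 6, 0], "yaw": 0},
    {"dp": [-0.8, 8, 0], "yaw": 0},
    {"dp": [-1, 10, 0], "yaw": 0},
    {"dp": [-1.2, 12, 0], "yaw": 0},
    {"dp": [-1.4, 14, 0], "yaw": 0},
    {"dp": [-1.6, 16, 0], "yaw": 0},
    {"dp": [-1.8, 18, 0], "yaw": 0},
    {"dp": [-2, 20, 0], "yaw": 0},
  ],
)

```text
clock: 17.15
position: [0.637, -0.1298, 0.1027]
ee_rot: [0.671, 0.741, -0.0, 0.0]
wrist_force: [0.4, -3.4, 1.1]
width: 0.003
grip_force: 1.6
```

```bash
cat > yaw.py <<'E'
from pan import *
q=header(load('wrist'),.165)*1000
r=[]
for y in np.arange(q[:,1].min()+10,q[:,1].max()-10,5):
    k=q[abs(q[:,1]-y)<2.5]
    if len(k)>30: r.append((y,np.percentile(k[:,0],[2,98]).mean()))
p=np.polyfit(*np.array(r).T,1); print('panel yaw vs ledge deg',np.degrees(-p[0]).round(2),'x at end',np.polyval(p,[q[:,1].min(),q[:,1].max()]).round(1),'y rng',q[:,1].min().round(),q[:,1].max().round(1))
E
python3 pan.py wrist; python3 yaw.py
```

```text
clk 17.15 tcp led [   2.2 -119.1] [ 0.637  -0.1298  0.1027] w 0.2 F [ 0.4 -3.4  1.1]
wrist
n 22625 pct x,y,z [[-9.3, -95.5, 173.9], [2.2, -48.8, 175.3], [13.9, -15.2, 176.8]]
tilt deg x,y [ 0.01 -0.02]
panel yaw vs ledge deg -0.09 x at end [2.2 2.3] y rng -105.0 -14.2
```

The panel slides straight and level at about 3.4 N, with roughly 84 mm left to go.

Request:
move_arm(
  steps=[
    {"dp": [-0.3, 3, 0], "yaw": 0},
    {"dp": [-0.6, 6, 0], "yaw": 0},
    {"dp": [-0.9, 9, 0], "yaw": 0},
    {"dp": [-1.2, 12, 0], "yaw": 0},
    {"dp": [-1.5, 15, 0], "yaw": 0},
    {"dp": [-1.8, 18, 0], "yaw": 0},
    {"dp": [-2.1, 21, 0], "yaw": 0},
    {"dp": [-2.4, 24, 0], "yaw": 0},
    {"dp": [-2.7, 27, 0], "yaw": 0},
    {"dp": [-3, 30, 0], "yaw": 0},
    {"dp": [-3.3, 33, 0], "yaw": 0},
    {"dp": [-3.5, 35, 0], "yaw": 0},
  ],
)

```text
clock: 18.4
position: [0.6335, -0.0945, 0.1026]
ee_rot: [0.671, 0.741, 0.0, -0.0]
wrist_force: [0.6, -4.2, 0.7]
width: 0.005
grip_force: 1.7
```

```bash
python3 pan.py wrist; python3 yaw.py
```

```text
clk 18.4 tcp led [  2.2 -83.7] [ 0.6335 -0.0945  0.1026] w 0.5 F [ 0.6 -4.2  0.7]
wrist
n 22616 pct x,y,z [[-9.3, -60.2, 173.9], [2.2, -13.4, 175.3], [13.9, 20.2, 176.8]]
tilt deg x,y [-0.02 -0.  ]
panel yaw vs ledge deg -0.1 x at end [2.2 2.3] y rng -70.0 21.2
```

Request:
move_arm(
  steps=[
    {"dp": [-0.3, 3, 0], "yaw": 0},
    {"dp": [-0.6, 6, 0], "yaw": 0},
    {"dp": [-0.9, 9, 0], "yaw": 0},
    {"dp": [-1.2, 12, 0], "yaw": 0},
    {"dp": [-1.5, 15, 0], "yaw": 0},
    {"dp": [-1.8, 18, 0], "yaw": 0},
    {"dp": [-2.1, 21, 0], "yaw": 0},
    {"dp": [-2.4, 24, 0], "yaw": 0},
    {"dp": [-2.7, 27, 0], "yaw": 0},
    {"dp": [-3, 30, 0], "yaw": 0},
    {"dp": [-3.3, 33, 0], "yaw": 0},
    {"dp": [-3.5, 35, 0], "yaw": 0},
  ],
)

```text
clock: 19.65
position: [0.63, -0.0595, 0.1026]
ee_rot: [0.671, 0.741, 0.0, -0.0]
wrist_force: [0.9, -3.2, -0.4]
width: 0.005
grip_force: 1.6
```

```bash
python3 pan.py wrist; python3 yaw.py
```

```text
clk 19.65 tcp led [  2.2 -48.5] [ 0.63   -0.0595  0.1026] w 0.5 F [ 0.9 -3.2 -0.4]
wrist
n 22636 pct x,y,z [[-9.3, -24.9, 173.8], [2.2, 21.8, 175.3], [13.9, 55.3, 176.8]]
tilt deg x,y [-0.04 -0.01]
panel yaw vs ledge deg -0.07 x at end [2.2 2.3] y rng -35.0 56.3
```

Request:
move_arm(
  steps=[
    {"dp": [-0.2, 2, 0], "yaw": 0},
    {"dp": [-0.4, 4, 0], "yaw": 0},
    {"dp": [-0.6, 6, 0], "yaw": 0},
    {"dp": [-0.7, 7, 0], "yaw": 0},
    {"dp": [-0.8, 8, 0], "yaw": 0},
    {"dp": [-0.9, 9, 0], "yaw": 0},
  ],
)

```text
clock: 20.3
position: [0.6291, -0.0509, 0.1026]
ee_rot: [0.671, 0.741, -0.0, -0.0]
wrist_force: [0.5, -3.1, -0.0]
width: 0.007
grip_force: 1.6
```

Request:
move_arm(
  steps=[
    {"dp": [-0.05, 0.5, 0], "yaw": 0},
    {"dp": [-0.1, 1, 0], "yaw": 0},
    {"dp": [-0.15, 1.5, 0], "yaw": 0},
    {"dp": [-0.2, 2, 0], "yaw": 0},
    {"dp": [-0.2, 2, 0], "yaw": 0},
  ],
)

```text
clock: 20.8
position: [0.6289, -0.0488, 0.1026]
ee_rot: [0.671, 0.741, 0.0, -0.0]
wrist_force: [0.2, -3.6, 0.5]
width: 0.003
grip_force: 1.3
```

```bash
python3 pan.py wrist; python3 - <<'E'
from h import *
s=grab('side'); t=grab('top')
b=cv2.resize(s['color'][130:220,260:350,::-1],(400,400)); a=cv2.resize(t['color'][190:260,245:315,::-1],(400,400))
cv2.imwrite('pics/v3.png',np.hstack([a,b]))
E
```

```text
clk 20.8 tcp led [  2.2 -37.7] [ 0.6289 -0.0488  0.1026] w 0.3 F [ 0.2 -3.6  0.5]
wrist
n 22616 pct x,y,z [[-9.3, -14.1, 173.8], [2.2, 32.8, 175.3], [13.9, 66.1, 176.7]]
tilt deg x,y [-0.06 -0.01]
```

View pics/v3.png

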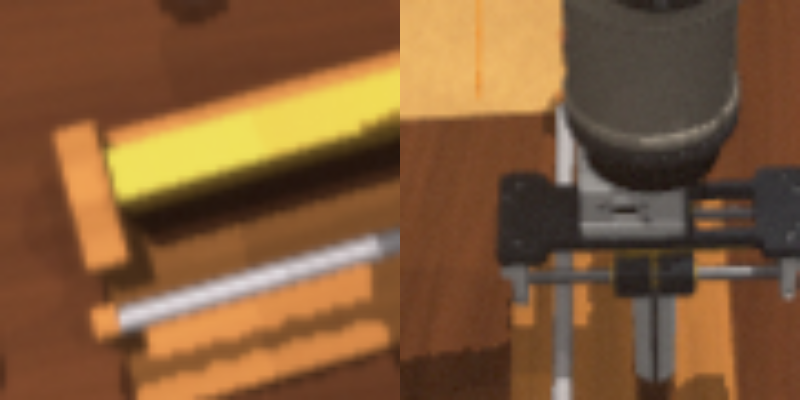

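The top crop shows the header's end at (112,170), a few mm from the stop face at (105,180). I'll continue in half-millimetre rows and watch the force.

Request:
move_arm(
  steps=[
    {"dp": [-0.05, 0.5, 0], "yaw": 0},
    {"dp": [-0.1, 1, 0], "yaw": 0},
    {"dp": [-0.1, 1, 0], "yaw": 0},
  ],
)

```text
clock: 21.25
position: [0.6288, -0.0478, 0.1026]
ee_rot: [0.671, 0.741, 0.0, -0.0]
wrist_force: [0.8, -1.6, -0.4]
width: 0.006
grip_force: 1.3
```

Request:
move_arm(
  steps=[
    {"dp": [-0.05, 0.5, 0], "yaw": 0},
    {"dp": [-0.1, 1, 0], "yaw": 0},
    {"dp": [-0.1, 1, 0], "yaw": 0},
  ],
)

```text
clock: 21.55
position: [0.6287, -0.0468, 0.1026]
ee_rot: [0.671, 0.741, 0.0, -0.0]
wrist_force: [-0.1, -2.0, 0.3]
width: 0.005
grip_force: 1.2
```

Request:
move_arm(
  steps=[
    {"dp": [-0.05, 0.5, 0], "yaw": 0},
    {"dp": [-0.1, 1, 0], "yaw": 0},
    {"dp": [-0.1, 1, 0], "yaw": 0},
  ],
)

```text
clock: 21.85
position: [0.6286, -0.0463, 0.1027]
ee_rot: [0.671, 0.741, -0.0, 0.0]
wrist_force: [0.1, -4.3, 0.2]
width: 0.008
grip_force: 2.4
```

Request:
move_arm(
  steps=[
    {"dp": [-0.02, 0.2, 0], "yaw": 0},
    {"dp": [-0.05, 0.5, 0], "yaw": 0},
    {"dp": [-0.05, 0.5, 0], "yaw": 0},
  ],
)

```text
clock: 22.15
position: [0.6286, -0.0462, 0.1027]
ee_rot: [0.672, 0.741, -0.0, 0.0]
wrist_force: [1.0, -7.6, 1.4]
width: 0.006
grip_force: 3.4
```

The tool no longer advances and the force has risen to 7.6 N, so the foot is against the stop. Backing off gently.

Request:
move_arm(
  steps=[
    {"dp": [0.02, -0.2, 0], "yaw": 0},
    {"dp": [0.05, -0.5, 0], "yaw": 0},
    {"dp": [0.1, -1, 0], "yaw": 0},
    {"dp": [0.2, -2, 0], "yaw": 0},
    {"dp": [0.5, -5, 0], "yaw": 0},
    {"dp": [1, -10, 0], "yaw": 0},
    {"dp": [2, -20, 0], "yaw": 0},
    {"dp": [3.5, -35, 0], "yaw": 0},
    {"dp": [5, -50, 0], "yaw": 0},
    {"dp": [5, -50, 0], "yaw": 0},
  ],
)

```text
clock: 23.15
position: [0.6336, -0.0992, 0.1025]
ee_rot: [0.673, 0.74, -0.001, 0.0]
wrist_force: [-0.4, -0.3, -0.6]
width: 0.005
grip_force: 0.0
```

Request:
move_arm(
  steps=[
    {"dp": [0, 0, 30], "yaw": 0},
    {"dp": [0, 0, 70], "yaw": 0},
    {"dp": [0, 0, 110], "yaw": 0},
    {"dp": [2, -20, 140], "yaw": 0},
    {"dp": [2, -20, 150], "yaw": 0},
    {"dp": [2, -20, 150], "yaw": 0},
  ],
)

```text
clock: 23.75
position: [0.6361, -0.1157, 0.2539]
ee_rot: [0.672, 0.741, 0.001, 0.001]
wrist_force: [-0.3, 0.9, -0.5]
width: 0.003
grip_force: 0.0
```

```bash
python3 pan.py wrist top; python3 yaw.py; python3 - <<'E'
from h import *
s=grab('side'); t=load('top')
b=cv2.resize(s['color'][120:300,220:400,::-1],(400,400)); a=cv2.resize(t['color'][190:260,245:315,::-1],(400,400))
cv2.imwrite('pics/v4.png',np.hstack([a,b]))
E
```

```text
clk 23.75 tcp led [   2.7 -105. ] [ 0.6361 -0.1157  0.2539] w 0.3 F [-0.3  0.9 -0.5]
wrist
n 3266 pct x,y,z [[-9.2, -20.7, 173.1], [2.4, 13.9, 175.3], [13.8, 45.3, 177.0]]
top
n 740 pct x,y,z [[-9.5, -18.4, 136.8], [-2.0, 73.5, 174.6], [11.4, 165.3, 179.1]]
tilt deg x,y [0.08 0.02]
panel yaw vs ledge deg -0.05 x at end [2.3 2.4] y rng -21.0 46.1
```

View pics/v4.png

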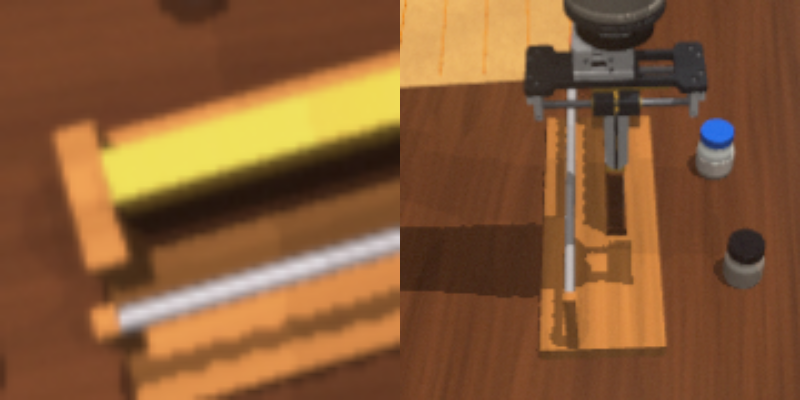

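The panel stands level (0.08°). Its foot end is at ledge y of about 175 mm, against the stop at about 174 mm, and the gripper is clear. Handing in.

```bash
python3 -c "from cell import manip; print(manip.finish_job())"
```

```text
the job is handed in; nothing more can be done
None
```

The panel was tipped up without pinching, stood free on its foot, then slid to the end stop (highest push force read about 8 N); I left it standing there level and untouched and handed the job in at about 24 s.

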